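# Clip the burnisher into its case and close the cover gently

### The job

Put the double-ended burnisher away in its case: press it level down into the two fork clips until it snaps in under the sprung jaw and sits fully home. Then bring the standing cover down by its front bar and set it gently onto the rim of the case, fully shut, without letting it drop. Leave the glue jar, the hammer and the sandal where they are.

Things in the scene. Friction and masses are not known exactly. Their poses are not given: they have to be found in the camera images.
- burnisher: Double-ended leather burnisher lying loose on the bench: a square wooden grip in the middle (22 x 22 mm section, 70 mm long) with a round steel rod (14 mm diameter, 55 mm long) coaxial out of each end; 180 mm overall, 120 g, both ends alike. Origin: centre of the underside of the grip. y axis along its length, z up.
- burnisher_mid (a point): Centre of the burnisher (middle of the wooden grip, on the axis of the rods), 11 mm above burnisher.
- case: Grey steel tool case fixed to the bench, 160 mm (its x) by 236 mm (its y), 80 mm high, walls and floor 6 mm, open on top. Origin: centre of its underside. The cover is hinged along its +x rim; the -x side is the front. Two fork clips inside, at y = -55 and +55 mm, hold the burnisher along the case's y, with room for fingers between. A grey stone 12 mm thick lies on the floor at x = 35 to 65 mm.
- seat (a point): Where the burnisher's middle is when it sits home in both forks: centre of the case, 46 mm above the bench; axes as case. Each fork is 12 mm thick along y, its slot 18 mm wide in x, its saddle 39 mm above the bench; a fixed prong on the -x side (flared at the top, to 76 mm height) and the sprung jaw on the +x side.
- jaw (a joint): Sprung jaw of the clips: two steel noses on one bail, hinged low on the +x side of the slot, axis along the case's y. 0 = closed: noses reach over the slot at 54 to 58 mm height, with a sloping lead-in above (top 78 mm). Grows (rad) as they are pushed to +x, about 0.12 while the rod passes; springs back by itself. Pushing the burnisher past takes about 5 to 15 N.
- cover (a joint): Cover's angle (rad): 0 = shut on the rim, 1.57 = upright; stands open, leaning back, at 1.75 to 2.05; stop at 2.1. Grey plate 160 x 236 x 8 mm, 0.4 kg with its bar. The hinge is a little stiff: it stays where left near upright, but falls shut if let go less than about 50 degrees above level.
- cover_hinge (a point): Middle of the cover's hinge line, at x = +80 mm of the case, 84 mm above the bench. Its axes turn with the cover: y along the hinge; -x towards the cover's bar.
- cover_bar (a point): Middle of the round steel bar (12 mm diameter, 112 mm long, parallel to the hinge) carried on two arms 45 mm off the cover's free edge; 205 mm from the hinge line, in the plane of the cover. When shut it is 84 mm above the bench, 125 mm in front of the case's centre.
- glue_jar: Bystander: closed amber glue jar, 70 mm diameter, 95 mm high. Origin: centre of its underside.
- hammer: Bystander: hammer, 280 mm long, lying on the bench along its x.
- sandal: Bystander: black platform sandal, 250 mm long (its x), 92 mm wide, 78 mm high. Origin: centre of its underside.
Not all that is in view belongs to the job. Of the things like the burnisher, leave any that is green, orange or red; of the rest the larger one is meant.

How it is judged:
By the outcome, as a careful person would: the job done as asked, in the order asked, and still so for the second after the job is handed in, with the robot touching nothing.
It also fails if it takes over 58 s, if anything falls off the work surface, if the arm or the gripper's body presses on something with over 40 N, if the wrist force passes 120 N, or if a joint passes its speed limit or range.

### The arm

A 7-joint arm with a two-finger parallel gripper is mounted at the origin on the work surface. World frame = base frame: x ahead of the robot, y to its left, z up, the work surface at z = 0. Lengths are in m, angles in rad, forces in N, time in s.
With the tool pointing down it reaches from about 0.4 to 0.85 m from the base axis. Payload 6.9 kg.
Tool frame: the origin (TCP) lies between the finger pads; the fingertips stand r.tip_reach ahead of it and the grasp point (between the pads) lies 5 mm behind it (r.tip_reach is the distance from the TCP to the fingertips, in m); z points along the fingers, y is the direction in which the jaws open and shut (so a half turn about z gives the same grasp; the last joint's range is limited). The gripper opens to 85 mm and grips with 20 to 120 N. Pads are 22 mm wide; open, the fingers measure 114 mm over their backs; the gripper's body (76 mm by 85 mm) begins 54 mm behind the grasp point. The pads swing forward as they close: fully open they stand 13 mm farther back than shut.
Start: joints at [1.448, 0.507, -0.238, 1.5, 0.126, 1.149, -0.155], TCP at [0.142, -0.609, 0.245] pointing down, gripper open.
Joint ranges: [-3.08, 3.08], [-0.24, 2.05], [-1.43, 1.35], [0, 2.5], [-1.52, 4.66], [0.17, 1.96], [-2.89, 2.89]. Speed limits (rad/s): [2.39, 2.39, 3.14, 3.14, 3.14, 3.14, 3.14].

### API

Orientations are given as a rotation vector (axis times angle).
In Python, from rig import r gives the robot as it stands.
- The arm moves only by the tool apply_moves, never from a script. Its argument "motion" is a list of rows, each a list of 5 numbers: the opening, from 0 (shut) to 1 (fully open), then the shift along the tool's x, y, z in m, then the turn about the tool's z in degrees. A call has 1 to 20 rows; each row shifts and turns the commanded pose from where the row before left it, along the tool's axes as they then stand; what a row does not reach is not made up. A row lasts 1/12 s, in which the tool goes at most 41.7 mm and 7.16 degrees, less where a joint would pass 70% of its speed; a pose out of reach is approached as far as the arm can. A call with a gripper value outside its range is refused whole. The fingers move at their own pace and stop on an object; "newtons" is the grip in N (left out, the last holds). Time passes only in rows, so rows that do not move let the fingers close. It gives the time, the measured TCP pose, the force and the opening at its end, in the units of the state.
- r.get_state(): the state, without advancing time (a new reading comes with each control period).
- r.grab_frame(name): name is "scene" or "top" or "wrist"; returns a dict with "img" (384x512x3 uint8, red, green, blue), "depth" (384x512 float32, m along the optical axis (not along the pixel's ray), 0 where there is no reading), "K" (3x3 intrinsics, pixels), "k1" (the pictures are not rectified: a ray, as slopes to the right and down, at radius r is drawn at 1 + k1 r^2 times it, then the intrinsics apply), "world_from_camera" (4x4, takes a point from camera to world coordinates); the wrist camera has in their place "tool_from_camera" (4x4, takes a point from camera to tool coordinates, whose origin is the TCP and whose axes are the flange's). Camera axes: x right, y down, z forward; pixel columns grow to the right and rows downward; lengths in m; the calibration is good to about 2 mm. A picture is of the moment at which its call begins: read the wrist's pose just before it.
- r.close_job(): hands the job in, once; it reports no verdict.
The state is a dict: "t": time; "joint_pos": joint angles; "qd": joint speeds; "effort": joint torques, N m; "tool_pos": TCP position; "tcp_rot": TCP orientation; "wrist_force": force on the tool from outside, world axes, zero at the start; "wrist_torque": the same for the moment, N m; "width": finger opening in m.
Only numpy, scipy, OpenCV 4.12 (cv2) and the standard library are available. Lean on these libraries where they do the work, as an engineer would, in place of code of your own. Each camera call takes 0.05 s, during which the arm holds its last target.

## Working session

There is one attempt and no reset: what is moved stays moved. The work goes in short steps, Python scripts to look and compute and a tool call to move; the robot and the scene stay as the last step left them, time stands still between calls to the robot, and variables do not carry over. Pictures are saved under pics/ and viewed, and the job is handed in when it is done.

Besides the shell and the picture viewer there is one more tool, called as a command line: name --pt "numbers of a row" for each row, then --argument value for the rest. apply_moves: Moves the arm, as the interface text tells. Its arguments: {"type":"object","properties":{"motion":{"type":"array","items":{"type":"array","items":{"type":"number"}}},"newtons":{"type":"number"}},"required":["motion"]}

```bash
ls; mkdir -p pics; cat > h.py <<'E'
import numpy as np,cv2
from rig import r
def save(f,name): cv2.imwrite('pics/'+name,cv2.cvtColor(f['img'],cv2.COLOR_RGB2BGR))
E
python3 - <<'E'
from h import *
s=r.get_state(); print(s, r.tip_reach)
for n in ['scene','top']:
    f=r.grab_frame(n); save(f,n+'0.png'); np.savez(n+'0.npz',**f); print(n,f['K'],f['k1'],f['world_from_camera'])
E
```

```text
pics
{'t': 0.0, 'joint_pos': array([ 1.44753161,  0.50831649, -0.23752403,  1.50111779,  0.12570891,
        1.14889462, -0.15482982]), 'qd': array([-0.00129832,  0.00089233, -0.00069549,  0.00034331,  0.00163676,
       -0.00093218, -0.00070988]), 'effort': array([-1.59803221e-03, -6.20592356e+01, -2.18696550e+00, -2.49649000e+01,
        1.28201951e-02,  1.18804310e-02,  1.27894316e-05]), 'tool_pos': array([ 0.14154958, -0.60827908,  0.24444807]), 'tcp_rot': array([-3.11934772e+00, -3.58344817e-01,  3.78316923e-04]), 'wrist_force': array([-0.4010003 ,  0.04145434, -0.25260664]), 'wrist_torque': array([-0.01732734, -0.0161085 , -0.00455405]), 'width': 0.08537766049830461} 0.014
scene [[409.65500154   0.         252.51871706]
 [  0.         409.65500154 187.86265734]
 [  0.           0.           1.        ]] 0.0471358221487995 [[ 0.72838853  0.44989882 -0.5167603   1.13116579]
 [ 0.68515309 -0.4825929   0.54559081 -0.66799455]
 [-0.00392419 -0.751462   -0.6597647   0.86472946]
 [ 0.          0.          0.          1.        ]]
top [[478.63623661   0.         254.35273109]
 [  0.         478.63623661 199.98894529]
 [  0.           0.           1.        ]] -0.052996800954896096 [[ 1.71915915e-02 -9.94706768e-01  1.01305948e-01  3.37299110e-01]
 [-9.99846929e-01 -1.67736165e-02  4.97631322e-03  1.50194437e-03]
 [-3.25070531e-03 -1.01375992e-01 -9.94842873e-01  1.67539006e+00]
 [ 0.00000000e+00  0.00000000e+00  0.00000000e+00  1.00000000e+00]]
```

View pics/scene0.png

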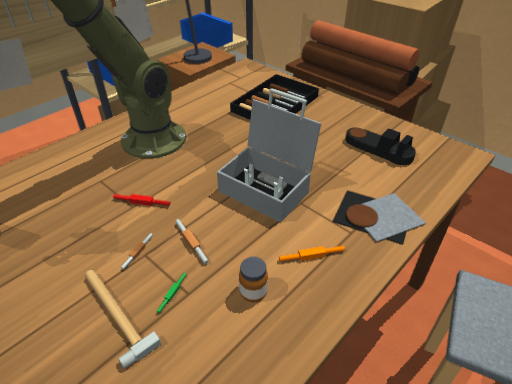

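View pics/top0.png

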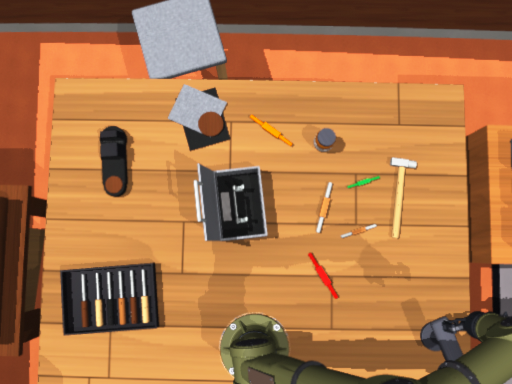

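Top view: there are five burnisher-like things. Red (323,275), orange (271,129) and green (363,182) are excluded. Two wood/steel ones are left, at (324,207) and (359,231). The one at (324,207) is longer, so it is the one meant. I'll confirm that with a crop and take measurements.

```bash
cat >> h.py <<'E'
def rays(f,uv):
    uv=np.atleast_2d(np.asarray(uv,float)); K=f['K'];k=float(f['k1'])
    d=(uv-[K[0,2],K[1,2]])/[K[0,0],K[1,1]]; s=d.copy()
    for _ in range(20): s=d/(1+k*(s**2).sum(1,keepdims=True))
    return np.c_[s,np.ones(len(s))]
def topts(f,uv,T=None):
    T=f['world_from_camera'] if T is None else T
    uv=np.atleast_2d(np.asarray(uv)); R=rays(f,uv); z=f['depth'][uv[:,1].astype(int),uv[:,0].astype(int)]
    return (R*z[:,None])@T[:3,:3].T+T[:3,3], z
def onplane(f,uv,h,T=None):
    T=f['world_from_camera'] if T is None else T
    D=rays(f,uv)@T[:3,:3].T; o=T[:3,3]; return o+D*((h-o[2])/D[:,2])[:,None]
def cloud(f,T=None):
    v,u=np.mgrid[0:384,0:512]; P,z=topts(f,np.c_[u.ravel(),v.ravel()],T); P[z==0]=np.nan
    return P.reshape(384,512,3)
E
python3 - <<'E'
from h import *
t=np.load('top0.npz');s=np.load('scene0.npz')
a=cv2.resize(cv2.cvtColor(t['img'],4)[170:250,300:390],None,fx=4,fy=4,interpolation=2)
b=cv2.resize(cv2.cvtColor(s['img'],4)[210:280,110:220],None,fx=4,fy=4,interpolation=2)
c=cv2.resize(cv2.cvtColor(t['img'],4)[155:250,185:280],None,fx=4,fy=4,interpolation=2)
H=np.zeros((max(x.shape[0] for x in(a,b))+400,800,3),np.uint8);H[:320,:360]=a;H[:280,360:800]=b;H[330:330+380,:380]=c
cv2.imwrite('pics/crop1.png',H[:600+110][:, :])
C=cloud(t)
# bench-height objects
for name,(u0,v0,u1,v1) in dict(A=(312,178,338,236),B=(338,221,380,240)).items():
    sub=C[v0:v1,u0:u1]; m=(sub[...,2]>0.006)&(sub[...,2]<0.05)
    p=sub[m]; q=cv2.minAreaRect(p[:,:2].astype(np.float32)*1000); print(name,m.sum(),p[:,2].max(),p.mean(0),q)
for uv in [(206,166),(262,166),(266,237),(206,240),(240,190),(240,210),(226,206)]:
    print(uv,C[uv[1],uv[0]])
print('bench',np.nanmedian(C[200:230,280:305,2]))
E
```

```text
A 296 0.033285013448669964 [ 0.48795641 -0.23313538  0.01638683] ((488.9309387207031, -237.68795776367188), (199.72384643554688, 84.30593872070312), 0.2306322306394577)
B 146 0.025151275547982133 [ 0.40855221 -0.35207477  0.01208756] ((411.0954895019531, -355.53961181640625), (58.31591796875, 144.12261962890625), 2.3357560634613037)
(206, 166) [ 0.62677655  0.18385926 -0.00322957]
(262, 166) [ 0.63031299 -0.0151896  -0.0049021 ]
(266, 237) [ 0.37882011 -0.03311479 -0.00476705]
(206, 240) [0.36067678 0.15125325 0.24042526]
(240, 190) [0.54054596 0.0605453  0.01560239]
(240, 210) [0.47125379 0.05946531 0.00586718]
(226, 206) [0.48344309 0.10804701 0.01752753]
bench -0.0008607302663667937
```

View pics/crop1.png

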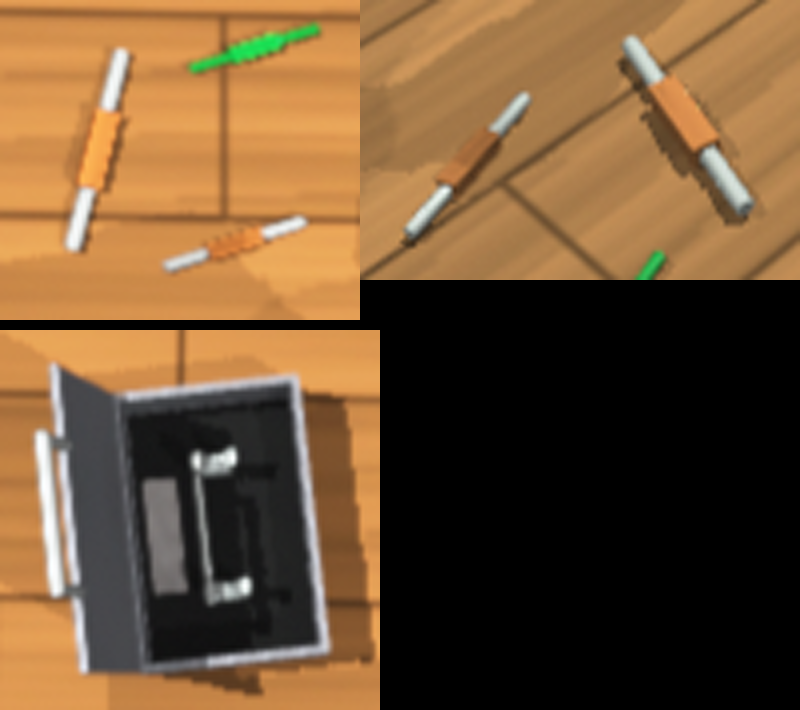

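The crop confirms it: A at (324,207) is the larger wood/steel piece and B at (359,231) is the smaller. The case's hinge is on the left (world +y), its front faces world -y, and the jaw is on the left of the slot.

```bash
python3 - <<'E'
from h import *
t=np.load('top0.npz');s=np.load('scene0.npz')
P=onplane(t,[(215.2,171.3),(259.2,166.8),(267.2,235.5),(221.5,240)],0.08)
print(P); print('center',P.mean(0))
print('sides',np.linalg.norm(P[0]-P[1]),np.linalg.norm(P[1]-P[2]),np.linalg.norm(P[2]-P[3]),np.linalg.norm(P[3]-P[0]))
d=P[1]-P[2];e=P[0]-P[1]; print('yaw of front edge',np.degrees(np.arctan2(d[1],d[0])),'side',np.degrees(np.arctan2(e[1],e[0])))
# depth rim
for f,n in((t,'top'),(s,'scene')):
    C=cloud(f); m=(C[...,2]>.070)&(C[...,2]<.088)&(C[...,0]>.33)&(C[...,0]<.68)&(C[...,1]>-.08)&(C[...,1]<.16)
    p=C[m]; q=cv2.minAreaRect(p[:,:2].astype(np.float32)*1000);print(n,m.sum(),q)
    # cover points
    m=(C[...,2]>.10)&(C[...,0]>.33)&(C[...,0]<.68)&(C[...,1]>-.08)&(C[...,1]<.3)&(C[...,2]<.32)
    p=C[m]; c=np.median(p,0);w,v=np.linalg.eigh(np.cov((p-c).T)); print('cover n',m.sum(),c,v[:,0],w, p[:,2].max())
    hsv=cv2.cvtColor(f['img'],cv2.COLOR_RGB2HSV)
    x0,y0,x1,y1=(312,178,338,236) if n=='top' else (170,214,215,268)
    sub=hsv[y0:y1,x0:x1]; wm=((sub[...,1]<70)&(sub[...,2]>140)).astype(np.uint8)
    k,l,st,ce=cv2.connectedComponentsWithStats(wm)
    pp=[]
    for i in range(1,k):
        if st[i,4]>15:
            uv=ce[i]+[x0,y0]; w=onplane(f,uv,0.012)[0]; pp.append(w); print('rod',st[i],uv,w)
    pp=np.array(pp); 
    print('mid',pp.mean(0),'dist',np.linalg.norm(pp[0]-pp[-1]))
    # extremes
    v,u=np.nonzero(wm); W=onplane(f,np.c_[u+x0,v+y0],0.012); c=W.mean(0); vv=cv2.fitLine(W[:,:2].astype(np.float32),2,0,.01,.01).ravel()[:2]
    a=(W-c)[:,:2]@vv; print('dir',np.degrees(np.arctan2(vv[1],vv[0])),a.min(),a.max(),c[:2]+vv*(a.min()+a.max())/2)
E
```

```text
[[ 0.59481068  0.14323139  0.08      ]
 [ 0.61261452 -0.00493978  0.08      ]
 [ 0.38177114 -0.03528479  0.08      ]
 [ 0.36421317  0.11640255  0.08      ]]
center [0.48835237 0.05485234 0.08      ]
sides 0.14923696133691972 0.2328293059446034 0.1527001347628077 0.23215295929353133
yaw of front edge 7.488754076997878 side 96.8516557533593
top 403 ((492.113037109375, 58.36127471923828), (236.86854553222656, 158.2422637939453), 7.426021575927734)
cover n 1243 [0.47597281 0.15628961 0.20359592] [-0.12605226  0.97205953 -0.19801794] [4.20678662e-06 3.11874975e-03 4.08942765e-03] 0.2984551130160331
rod [13  4  7 16 66] [328.1969697  189.75757576] [ 0.54707384 -0.24824835  0.012     ]
rod [ 4 39  8 16 67] [319.43283582 224.28358209] [ 0.42558687 -0.21793205  0.012     ]
mid [ 0.48633036 -0.2330902   0.012     ] dist 0.12521246640463035
dir -14.023585 -0.08941360807181023 0.09131298346962802 [ 0.48680942 -0.2332111 ]
scene 874 ((488.77801513671875, 58.40681838989258), (240.02728271484375, 168.55902099609375), 7.224212646484375)
cover n 3351 [0.48566315 0.15159757 0.1813737 ] [-0.12654771  0.97532404 -0.18091073] [4.57539648e-06 2.45324679e-03 4.47234571e-03] 0.2938304354463246
rod [ 6  5 10 12 55] [180.41818182 224.50909091] [ 0.42125644 -0.21926946  0.012     ]
rod [26 33 12 15 74] [201.16216216 253.97297297] [ 0.54603772 -0.25039208  0.012     ]
mid [ 0.48364708 -0.23483077  0.012     ] dist 0.12860398307742754
dir -14.040296 -0.09912256375854808 0.08136478795576602 [ 0.48409768 -0.23492994]
```

```bash
cat >> h.py <<'E'
from scipy.spatial.transform import Rotation as Rn
def T_tool():
    s=r.get_state(); T=np.eye(4);T[:3,:3]=Rn.from_rotvec(s['tcp_rot']).as_matrix();T[:3,3]=s['tool_pos'];return T,s
def yaw(): 
    T,_=T_tool(); return np.degrees(np.arctan2(T[1,0],T[0,0]))
def plan(x,y,z,yw):
    T,s=T_tool(); y0=np.degrees(np.arctan2(T[1,0],T[0,0])); turn=-(yw-y0)
    R=T[:3,:3]@Rn.from_euler('z',turn,degrees=True).as_matrix()
    print('pos',s['tool_pos'].round(4),'yaw',y0.round(2),'tilt',T[:3,2].round(4),'turn',round(turn,2),'shift after turn',((np.array([x,y,z])-T[:3,3])@R).round(4))
E
python3 -c "
from h import *
plan(.4865,-.2335,.20,-14.0)"
```

```text
pos [ 0.1416 -0.6083  0.2445] yaw 13.11 tilt [-4.0e-04  1.6e-03 -1.0e+00] turn 27.11 shift after turn [ 0.244  -0.4471  0.045 ]
```

apply_moves --pt "1 0 0 0 6.78" --pt "1 0 0 0 6.78" --pt "1 0 0 0 6.78" --pt "1 0 0 0 6.77" --pt "1 0.0188 -0.0344 0.0035 0" --pt "1 0.0188 -0.0344 0.0035 0" --pt "1 0.0188 -0.0344 0.0035 0" --pt "1 0.0188 -0.0344 0.0035 0" --pt "1 0.0188 -0.0344 0.0035 0" --pt "1 0.0188 -0.0344 0.0035 0" --pt "1 0.0188 -0.0344 0.0035 0" --pt "1 0.0188 -0.0344 0.0035 0" --pt "1 0.0188 -0.0344 0.0035 0" --pt "1 0.0188 -0.0344 0.0035 0" --pt "1 0.0188 -0.0344 0.0035 0" --pt "1 0.0188 -0.0344 0.0035 0" --pt "1 0.0184 -0.0343 0.003 0" --pt "1 0 0 0 0" --pt "1 0 0 0 0" --newtons 80

```text
t: 1.68
tool_pos: [0.488, -0.2312, 0.1997]
tcp_rot: [-3.118, 0.374, 0.001]
wrist_force: [0.6, -1.7, 0.2]
width: 0.0854
```

```bash
python3 - <<'E'
from h import *
T,s=T_tool(); f=r.grab_frame('wrist'); save(f,'w1.png'); print(f['tool_from_camera'],f['K'],f['k1']); W=T@f['tool_from_camera']; np.savez('w1.npz',W=W,**f)
plan(.4865,-.2335,.20,-14.0)
E
```

```text
[[-7.23168112e-04 -9.58603377e-01 -2.84743820e-01  7.15582429e-02]
 [ 9.99999709e-01 -6.23898526e-04 -4.39330582e-04 -1.92404581e-03]
 [ 2.43492529e-04 -2.84744055e-01  9.58603549e-01 -1.27781718e-01]
 [ 0.00000000e+00  0.00000000e+00  0.00000000e+00  1.00000000e+00]] [[309.5853378    0.         256.87558699]
 [  0.         309.5853378  189.97803101]
 [  0.           0.           1.        ]] -0.01964401156345678
pos [ 0.4867 -0.2333  0.1998] yaw -13.88 tilt [-1.2e-03  3.0e-04 -1.0e+00] turn 0.12 shift after turn [-0.0001  0.0003 -0.0002]
```

View pics/w1.png

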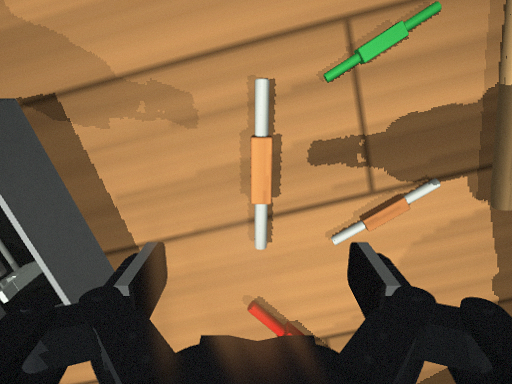

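The wrist view shows the burnisher along image vertical: ends at (262,78) and (260,248), grip from row 136 to 204.

```bash
python3 - <<'E'
from h import *
f=np.load('w1.npz'); W=f['W']; hsv=cv2.cvtColor(f['img'],cv2.COLOR_RGB2HSV)
x0,y0,x1,y1=240,70,285,256
sub=hsv[y0:y1,x0:x1]; wm=((sub[...,1]<80)&(sub[...,2]>120)).astype(np.uint8)
k,l,st,ce=cv2.connectedComponentsWithStats(wm)
for i in range(1,k):
    if st[i,4]>30: print(st[i]+[x0,y0,0,0,0],ce[i]+[x0,y0], onplane(f,ce[i]+[x0,y0],0.013,W))
P=onplane(f,[(262,78),(260.5,249)],0.012,W); print(P,P.mean(0),np.linalg.norm(P[0]-P[1]))
P=onplane(f,[(261.5,136),(261.5,204.5)],0.022,W); print('grip',P,P.mean(0),np.linalg.norm(P[0]-P[1]))
P=onplane(f,[(251,170),(272,170)],0.022,W); print('gripw',P,P.mean(0),np.linalg.norm(P[0]-P[1]))
E
```

```text
[255  78  14  59 761] [261.07358739 106.78318003] [[ 0.5490243  -0.24796053  0.013     ]]
[254 204  13  46 539] [260.14471243 225.8961039 ] [[ 0.42632201 -0.21745059  0.013     ]]
[[ 0.57487763 -0.25509994  0.012     ]
 [ 0.39840589 -0.21114649  0.012     ]] [ 0.48664176 -0.23312322  0.012     ] 0.18186308991058833
grip [[ 0.52225036 -0.24185244  0.022     ]
 [ 0.45323781 -0.22531119  0.022     ]] [ 0.48774409 -0.23358181  0.022     ] 0.07096721294554267
gripw [[ 0.49161036 -0.22360107  0.022     ]
 [ 0.48658695 -0.2442091   0.022     ]] [ 0.48909866 -0.23390509  0.022     ] 0.02121145777840331
```

apply_moves --pt "0.4 0 0 0.02 0" --pt "0.4 0 0 0.03 0" --pt "0.4 0 0 0.03 0" --pt "0.4 0 0 0.03 0" --pt "0.4 0 0 0.02 0" --pt "0.4 0 0 0 0" --pt "0.4 0 0 0 0"

```text
t: 2.32
tool_pos: [0.4852, -0.2352, 0.0698]
tcp_rot: [-3.118, 0.387, 0.004]
wrist_force: [0.6, -0.2, 0.4]
width: 0.0341
```

```bash
python3 - <<'E'
from h import *
T,s=T_tool(); f=r.grab_frame('wrist'); save(f,'w2.png'); W=T@f['tool_from_camera']; np.savez('w2.npz',W=W,**f)
print(s['width']); plan(.487,-.2332,.02,-14)
C=cloud(f,f['tool_from_camera'])
P=C.reshape(-1,3); m=(abs(P[:,1])<.05)&(abs(P[:,0])<.015)&(P[:,2]<.04)&(P[:,2]>-.05)
print(np.nanpercentile(P[m],[0,5,50,95,100],axis=0))
print('grip top z world', np.nanmedian((C@T[:3,:3].T+T[:3,3])[120:200,255:265,2]))
E
```

```text
0.034136303805360355
pos [ 0.4862 -0.2352  0.071 ] yaw -14.11 tilt [-2.e-04 -5.e-04 -1.e+00] turn -0.11 shift after turn [ 0.0003 -0.0022  0.051 ]
[[-1.37579722e-02 -4.99974744e-02 -4.99975433e-02]
 [-9.27211929e-03 -4.63647013e-02 -4.81765244e-02]
 [ 6.46508124e-03  1.49298985e-02 -3.97755876e-02]
 [ 1.17897336e-02  4.48113970e-02 -4.29650635e-05]
 [ 1.44898379e-02  4.99932806e-02  1.43524004e-02]]
grip top z world 0.01870359651970325
```

View pics/w2.png

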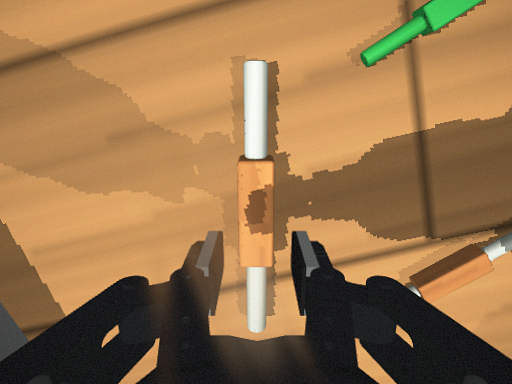

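apply_moves --pt "0.5 0 -0.001 0.02 0" --pt "0.5 0 0 0.015 0" --pt "0.5 0 0 0.01 0" --pt "0.5 0 0 0.0065 0" --pt "0.5 0 0 0 0" --pt "0.1 0 0 0 0" --pt "0.1 0 0 0 0" --pt "0.1 0 0 0 0" --pt "0.1 0 0 0 0" --pt "0.1 0 0 0 0" --pt "0.1 0 0 0 0" --newtons 90

```text
t: 3.28
tool_pos: [0.4874, -0.2333, 0.0201]
tcp_rot: [3.117, -0.383, 0.003]
wrist_force: [-1.7, 1.1, 6.0]
width: 0.0196
```

```bash
python3 -c "
from h import *
plan(.487,-.2332,.2,-14)
plan(.490,.058,.25,7.4);print(T_tool()[1]['wrist_force'])"
```

```text
pos [ 0.4874 -0.2333  0.0201] yaw -14.01 tilt [ 1.6e-03 -9.0e-04 -1.0e+00] turn -0.01 shift after turn [-1.000e-04  1.000e-04 -1.799e-01]
pos [ 0.4874 -0.2333  0.0201] yaw -14.01 tilt [ 1.6e-03 -9.0e-04 -1.0e+00] turn -21.41 shift after turn [ 0.0404 -0.2883 -0.2302]
[-1.71584196  1.09573362  6.01335663]
```

apply_moves --pt "0.1 0 0 -0.015 0" --pt "0.1 0 0 -0.03 0" --pt "0.1 0 0 -0.04 0" --pt "0.1 0 0 -0.04 -7.1" --pt "0.1 0 0 -0.04 -7.1" --pt "0.1 0 0 -0.015 -7.1" --pt "0.1 0.0045 -0.032 0 0" --pt "0.1 0.0045 -0.032 0 0" --pt "0.1 0.0045 -0.032 0 0" --pt "0.1 0.0045 -0.032 0 0" --pt "0.1 0.0045 -0.032 0 0" --pt "0.1 0.0045 -0.032 0 0" --pt "0.1 0.0045 -0.032 0 0" --pt "0.1 0.0045 -0.032 0 0" --pt "0.1 0.0044 -0.032 0 0" --pt "0.1 0 0 0 0" --pt "0.1 0 0 0 0" --pt "0.1 0 0 0 0"

```text
t: 4.78
tool_pos: [0.4902, 0.0574, 0.1991]
tcp_rot: [3.135, 0.2, 0.0]
wrist_force: [0.8, 0.1, -1.2]
width: 0.0198
```

```bash
python3 - <<'E'
from h import *
T,s=T_tool(); f=r.grab_frame('wrist'); save(f,'w3.png'); W=T@f['tool_from_camera']; np.savez('w3.npz',W=W,T=T,**f)
print(s['width'],s['wrist_force'],s['joint_pos'].round(2)); plan(.49,.058,.2,7.4)
f=r.grab_frame('top'); np.savez('top3.npz',**f); cv2.imwrite('pics/t3.png',cv2.resize(cv2.cvtColor(f['img'],4)[140:260,170:300],None,fx=5,fy=5))
f=r.grab_frame('scene'); np.savez('scene3.npz',**f); cv2.imwrite('pics/s3.png',cv2.resize(cv2.cvtColor(f['img'],4)[80:230,200:340],None,fx=4,fy=4))
E
```

```text
0.019756847864281394 [ 0.78391482  0.05128654 -1.1886425 ] [ 0.12  0.37 -0.39  1.91  0.18  0.9  -1.8 ]
pos [0.4903 0.0567 0.199 ] yaw 7.23 tilt [ 0.e+00 -8.e-04 -1.e+00] turn -0.17 shift after turn [-0.0001 -0.0013 -0.001 ]
```

View pics/w3.png

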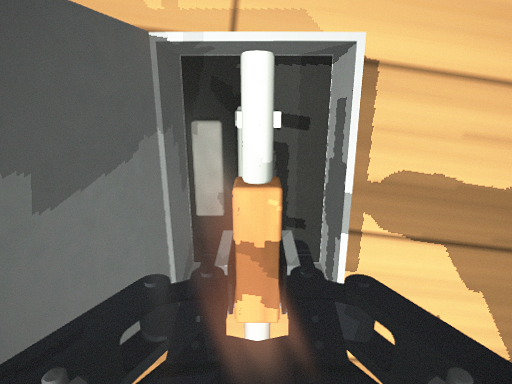

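View pics/s3.png

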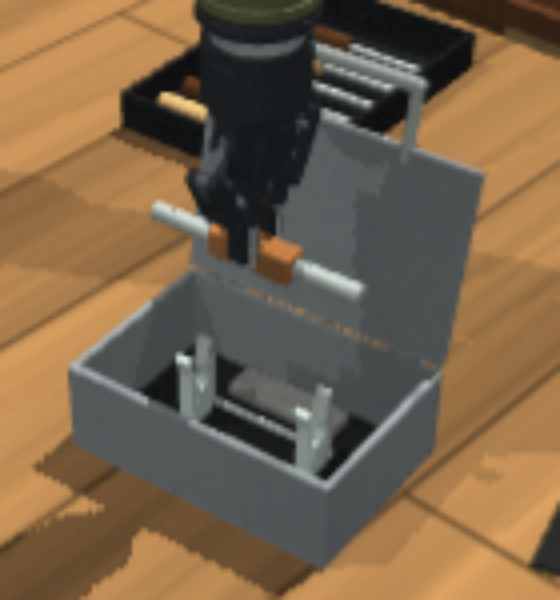

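```bash
python3 - <<'E'
from h import *
f=np.load('w3.npz'); W=f['W'];T=f['T']
cv2.imwrite('pics/w3c.png',cv2.resize(cv2.cvtColor(f['img'],4)[20:160,140:380],None,fx=3.3,fy=3.3,interpolation=2))
g=cv2.cvtColor(f['img'],cv2.COLOR_RGB2GRAY).astype(int)
for v in (60,80,100,130,150,200,240): print(v,'L',g[v,144:195].tolist(),'\n  R',g[v,320:372].tolist())
print('rod'); 
for v in (70,100,150): print(v,g[v,232:285].tolist())
C=cloud(f,W); print(C[100,258],C[70,258],C[150,258],C[119,238],C[119,279],C[230,258],C[36,250])
E
```

```text
60 L [92, 92, 88, 93, 92, 91, 86, 114, 126, 128, 121, 128, 125, 90, 83, 81, 83, 84, 80, 83, 82, 78, 77, 87, 79, 80, 79, 80, 80, 77, 80, 81, 82, 77, 78, 84, 97, 29, 40, 43, 38, 41, 34, 38, 38, 38, 43, 40, 41, 40, 36] 
  R [37, 36, 40, 41, 32, 36, 38, 36, 35, 30, 30, 32, 115, 81, 80, 76, 75, 73, 127, 135, 129, 129, 131, 134, 130, 129, 130, 133, 129, 130, 131, 132, 130, 129, 130, 184, 250, 245, 243, 243, 242, 244, 247, 241, 71, 84, 89, 88, 91, 87, 92, 90]
80 L [91, 89, 94, 93, 89, 91, 90, 89, 94, 128, 130, 127, 127, 129, 125, 78, 83, 81, 80, 84, 81, 86, 82, 83, 81, 80, 80, 86, 79, 84, 77, 81, 75, 83, 80, 82, 87, 89, 70, 38, 41, 47, 47, 38, 42, 41, 45, 42, 45, 43, 41] 
  R [62, 58, 61, 57, 61, 60, 64, 61, 63, 59, 51, 208, 135, 132, 133, 129, 133, 132, 130, 132, 133, 135, 135, 129, 133, 132, 133, 133, 132, 136, 132, 134, 132, 135, 237, 249, 245, 245, 245, 246, 247, 250, 109, 117, 121, 118, 118, 121, 121, 121, 116, 120]
100 L [87, 89, 87, 89, 88, 89, 91, 92, 89, 87, 101, 129, 124, 128, 125, 124, 110, 78, 79, 82, 83, 81, 82, 80, 81, 81, 80, 86, 83, 84, 83, 82, 81, 82, 83, 82, 83, 85, 97, 89
[... 2570 characters left out ...]
242, 250, 251, 252, 253, 254, 255, 255, 255, 255, 255, 255, 255, 255, 255, 255, 255, 255, 255, 255, 255, 254, 254, 253, 251, 243, 233, 226, 214, 199, 175, 125, 83, 68, 69, 73, 69, 68, 72, 69, 73, 74, 69]
150 [56, 59, 53, 48, 45, 64, 151, 202, 218, 207, 224, 246, 250, 251, 252, 253, 253, 254, 254, 255, 254, 254, 255, 255, 255, 255, 255, 255, 255, 255, 254, 253, 252, 251, 246, 235, 225, 209, 195, 173, 132, 84, 58, 52, 48, 50, 46, 47, 49, 51, 48, 45, 47]
[0.56105772 0.06818727 0.19660562] [0.57241248 0.06964678 0.1961639 ] [0.54071089 0.06556452 0.19555829] [0.54414955 0.08149352 0.07653603] [0.54812262 0.04915112 0.07405586] [0.50587854 0.06109639 0.19977174] [0.60453753 0.07923175 0.07883597]
```

View pics/w3c.png

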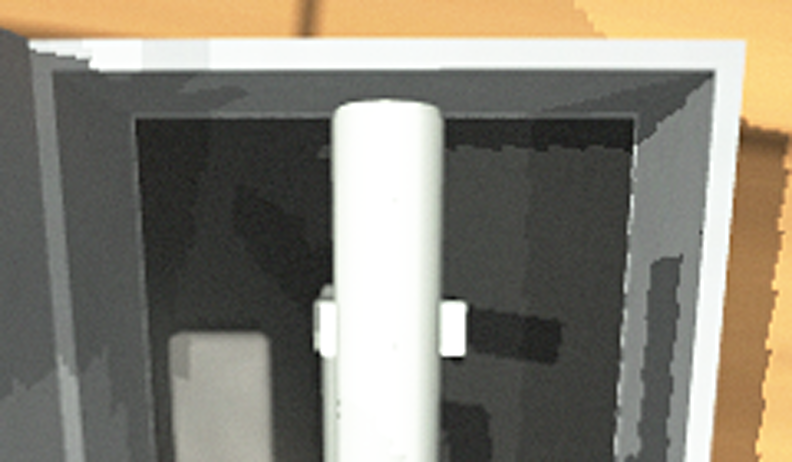

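```bash
python3 - <<'E'
from h import *
f=np.load('w3.npz'); W=f['W'];T=f['T']
L=onplane(f,[(156.5,60),(158.5,80),(160.2,100),(163,130),(164.7,150),(168.8,200),(172.2,240)],.08,W)
R=onplane(f,[(355,60),(353.8,80),(352,100),(349.7,130),(348,150),(343.8,200),(340.2,240)],.08,W)
def fit(P):
    d=cv2.fitLine(P[:,:2].astype(np.float32),2,0,.001,.001).ravel(); return d
l=fit(L);q=fit(R); print('yaws',np.degrees(np.arctan2(l[1],l[0])),np.degrees(np.arctan2(q[1],q[0])))
th=np.radians(np.mean([np.degrees(np.arctan(l[1]/l[0])),np.degrees(np.arctan(q[1]/q[0]))])); u=np.array([np.cos(th),np.sin(th)]);n=np.array([-u[1],u[0]])
print('width',(L[:,:2].mean(0)-R[:,:2].mean(0))@n,'mid n',n@(L[:,:2].mean(0)+R[:,:2].mean(0))/2)
F=onplane(f,[(200,32.5),(300,32.5),(340,32.5)],.08,W)[:,:2]; G=onplane(f,[(200,41),(300,41)],.08,W)[:,:2]
print('far outer u',F@u,'inner',G@u,'-> center u',(F@u).mean()-.118, (G@u).mean()-.112)
nm=n@(L[:,:2].mean(0)+R[:,:2].mean(0))/2
c=u*((F@u).mean()-.118)+n*nm; print('case centre',c,'yaw',np.degrees(th))
c2=u*((F@u).mean()/2-.059+(G@u).mean()/2-.056)+n*nm;print(c2)
A=onplane(f,[(257.2,70),(257.2,100),(256,150)],.189,W)[:,:2]; print('rod rel n',A@n-nm, 'u',A@u)
e=onplane(f,[(257,51)],.189,W)[0,:2]; print('end u',e@u, 'burn mid u',e@u-.09,'case centre u',c2@u,'tcp',T[:2,3]@u,T[:2,3]@n-nm)
# fork tips
for p,z in (((239,119),.078),((278,119),.076)): print((onplane(f,[p],z,W)[0,:2]-c2)@np.c_[-n,-u])
a=fit(np.c_[A,A[:,:1]]); print('rod yaw',np.degrees(np.arctan2(a[1],a[0])))
E
```

```text
yaws 7.425913 7.250802
width 0.14728877074650415 mid n -0.003028148676632543
far outer u [0.61193801 0.61183348 0.61191418] inner [0.60625313 0.60614891] -> center u 0.4938952223503439 0.49420101714990594
case centre [0.49023657 0.06008121] yaw 7.3383574
[0.49038822 0.06010074]
rod rel n [-0.00070201 -0.00069239 -0.00013838] u [0.57721034 0.5651322  0.54359867]
end u 0.5845665840158935 burn mid u 0.4945665840158935 case centre u 0.494048095897249 tcp 0.49356697871502253 -0.002647675732473859
[-0.01347781 -0.0561443 ]
[ 0.01730561 -0.05598591]
rod yaw 6.3168464
```

apply_moves --pt "0.1 -0.0005 -0.0006 0.02 -0.1" --pt "0.1 0 0 0.03 0" --pt "0.1 0 0 0.03 0" --pt "0.1 0 0 0.015 0" --pt "0.1 0 0 0 0" --pt "0.1 0 0 0 0" --pt "0.1 0 0 0 0"

```text
t: 5.52
tool_pos: [0.4906, 0.058, 0.1048]
tcp_rot: [-3.135, -0.201, -0.002]
wrist_force: [0.2, 0.2, -1.9]
width: 0.0199
```

```bash
python3 - <<'E'
from h import *
plan(.49,.058,.0555,7.3); T,s=T_tool(); f=r.grab_frame('wrist'); save(f,'w4.png'); print(s['wrist_force'],s['width'])
u=np.array([np.cos(np.radians(7.34)),np.sin(np.radians(7.34))]);n=np.array([-u[1],u[0]]);print('n',T[:2,3]@n,'u',T[:2,3]@u)
f=r.grab_frame('scene'); cv2.imwrite('pics/s4.png',cv2.resize(cv2.cvtColor(f['img'],4)[80:230,200:340],None,fx=4,fy=4))
E
```

```text
pos [0.4906 0.058  0.1048] yaw 7.34 tilt [ 1.4e-03  1.0e-04 -1.0e+00] turn 0.04 shift after turn [-0.0006 -0.0001  0.0493]
[ 0.19364202  0.23694508 -1.93799897] 0.01985389844970649
n -0.0051540699952036745 u 0.49396512318120195
```

View pics/w4.png

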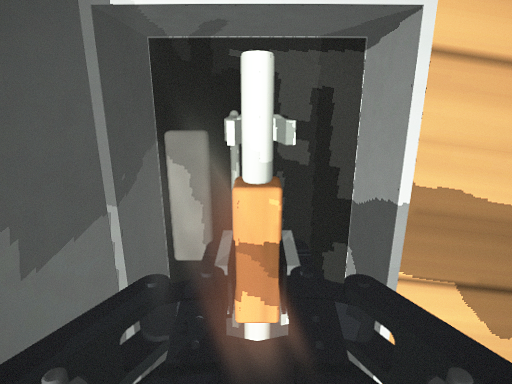

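View pics/s4.png

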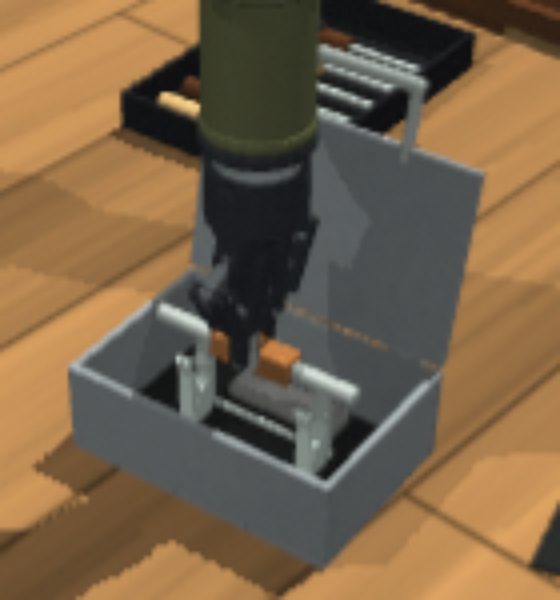

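The rod (col 257) is between the fork tips (cols 226 to 296), so it is aligned. Pressing down slowly.

apply_moves --pt "0.1 0 0 0.008 0" --pt "0.1 0 0 0.006 0" --pt "0.1 0 0 0.004 0" --pt "0.1 0 0 0.004 0" --pt "0.1 0 0 0.004 0" --pt "0.1 0 0 0 0" --newtons 110

```text
t: 6.12
tool_pos: [0.4895, 0.058, 0.0769]
tcp_rot: [3.135, 0.202, -0.002]
wrist_force: [0.7, -1.0, -1.1]
width: 0.019
```

apply_moves --pt "0.1 0 0 0.003 0" --pt "0.1 0 0 0.003 0" --pt "0.1 0 0 0.003 0" --pt "0.1 0 0 0.003 0" --pt "0.1 0 0 0.003 0" --pt "0.1 0 0 0 0"

```text
t: 6.62
tool_pos: [0.4894, 0.0582, 0.0621]
tcp_rot: [3.135, 0.203, -0.002]
wrist_force: [0.7, -2.6, -2.9]
width: 0.0192
```

apply_moves --pt "0.1 0 0 0.002 0" --pt "0.1 0 0 0.002 0" --pt "0.1 0 0 0.002 0" --pt "0.1 0 0 0.002 0" --pt "0.1 0 0 0 0" --pt "0.1 0 0 0 0"

```text
t: 7.12
tool_pos: [0.4899, 0.059, 0.0551]
tcp_rot: [-3.134, -0.204, -0.001]
wrist_force: [-1.9, 0.5, 3.9]
width: 0.0193
```

apply_moves --pt "0.1 0 0 0.002 0" --pt "0.1 0 0 0.002 0" --pt "0.1 0 0 0 0" --pt "0.1 0 0 0 0"

```text
t: 7.45
tool_pos: [0.49, 0.0591, 0.0546]
tcp_rot: [3.134, 0.204, 0.005]
wrist_force: [-12.8, -0.9, 51.4]
width: 0.019
```

```bash
python3 - <<'E'
from h import *
plan(.49,.058,.0555,7.3); T,s=T_tool(); print(s['wrist_force'],s['width'])
f=r.grab_frame('wrist'); save(f,'w5.png'); C=cloud(f,T@f['tool_from_camera']); print('rod top z',np.nanmedian(C[60:100,254:262,2]),np.nanmedian(C[130:160,254:262,2]))
f=r.grab_frame('scene'); cv2.imwrite('pics/s5.png',cv2.resize(cv2.cvtColor(f['img'],4)[110:230,210:330],None,fx=5,fy=5))
E
```

```text
pos [0.49   0.0591 0.0546] yaw 7.44 tilt [ 3.2e-03 -7.0e-04 -1.0e+00] turn 0.14 shift after turn [-0.0001  0.0011 -0.0009]
[-12.81371397  -0.8685592   51.38171532] 0.018980000822012767
rod top z 0.051605682658753094 0.05146421294571965
```

View pics/w5.png

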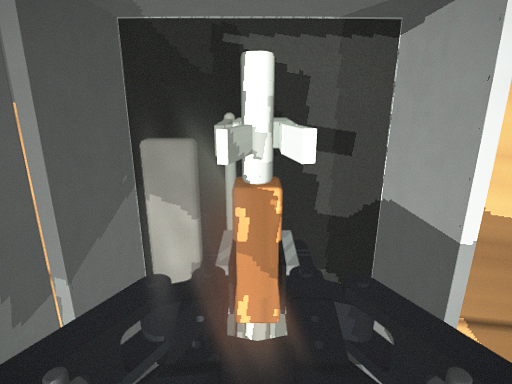

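View pics/s5.png

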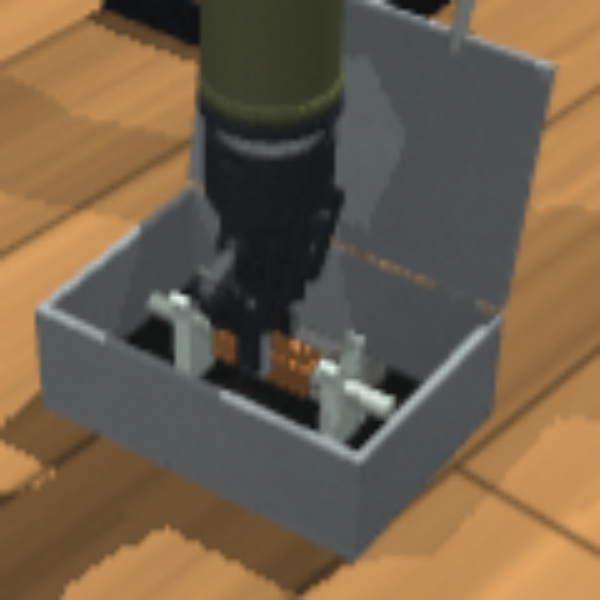

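The burnisher is bottomed and level: rod top reads 0.0515 m near both ends of the far rod, and the nose lies over it. I'll relieve the press, release and lift.

apply_moves --pt "0.1 0 0 -0.003 0" --pt "0.1 0 0 0 0" --pt "0.45 0 0 0 0" --pt "0.45 0 0 0 0" --pt "0.45 0 0 0 0" --pt "0.45 0 0 0 0" --pt "0.45 0 0 -0.01 0" --pt "0.45 0 0 -0.02 0" --pt "0.45 0 0 -0.03 0" --pt "0.45 0 0 -0.04 0" --pt "0.45 0 0 -0.04 0" --pt "0.45 0 0 -0.03 0" --pt "0.45 0 0 0 0" --pt "0.45 0 0 0 0"

```text
t: 8.72
tool_pos: [0.4906, 0.0585, 0.2261]
tcp_rot: [-3.135, -0.202, -0.007]
wrist_force: [-1.4, -0.5, -1.0]
width: 0.0385
```

```bash
python3 - <<'E'
from h import *
plan(.49,.058,.0555,7.3); T,s=T_tool(); print(s['wrist_force'],s['width'])
f=r.grab_frame('wrist'); save(f,'w6.png'); W=T@f['tool_from_camera'];np.savez('w6.npz',W=W,T=T,**f)
f=r.grab_frame('scene'); np.savez('scene6.npz',**f);cv2.imwrite('pics/s6.png',cv2.resize(cv2.cvtColor(f['img'],4)[80:230,200:340],None,fx=4,fy=4))
f=r.grab_frame('top'); np.savez('top6.npz',**f)
E
```

```text
pos [0.4906 0.0585 0.2261] yaw 7.38 tilt [ 4.3e-03  3.0e-04 -1.0e+00] turn 0.08 shift after turn [-0.0014  0.0004  0.1706]
[-1.40498385 -0.51301852 -0.99252587] 0.038536437148660015
```

View pics/w6.png

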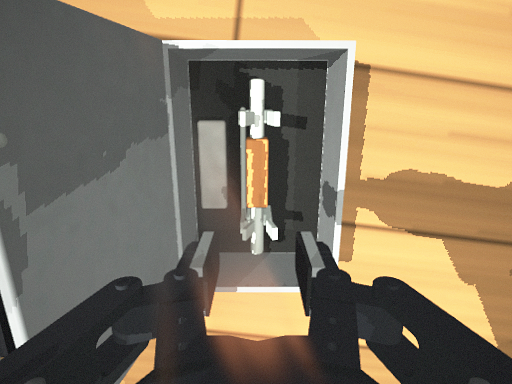

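View pics/s6.png

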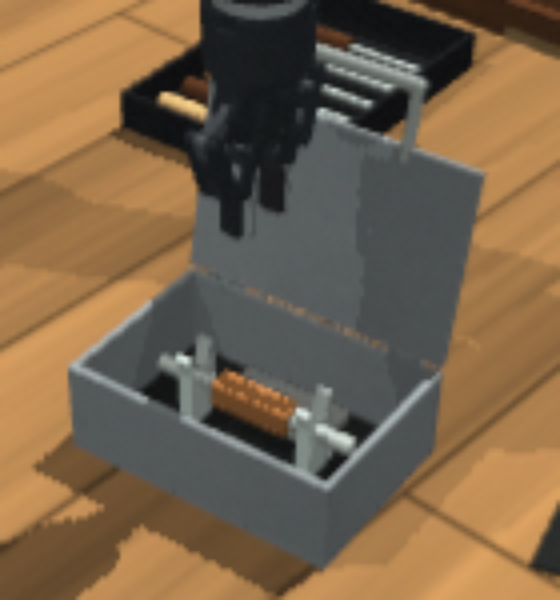

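The burnisher lies in both forks, running from (257,80) to (258,253) in the wrist view. Next I'll zoom in on the forks, check the heights and measure the cover bar.

```bash
python3 - <<'E'
from h import *
f=np.load('w6.npz');C=cloud(f,f['W'])
cv2.imwrite('pics/w6c.png',cv2.resize(cv2.cvtColor(f['img'],4)[70:262,190:330],None,fx=4,fy=3.1,interpolation=2))
for v in (85,92,100,130,200,230,240,248): print(v,C[v,254:263].round(4)[::4].tolist())
for v0,v1 in ((82,104),(127,136),(209,213),(238,250)): print('rod top',np.nanmax(np.nanmedian(C[v0:v1,252:264,2],axis=0)))
print('grip',np.nanmedian(C[145:200,250:264,2]))
u=np.array([np.cos(np.radians(7.34)),np.sin(np.radians(7.34))]);n=np.array([-u[1],u[0]]);c=np.array([.4905,.0583])
for k in('scene6','top6'):
    f=np.load(k+'.npz');C=cloud(f).reshape(-1,3);a=(C[:,:2]-c)@n;b=(C[:,:2]-c)@u
    m=(a>.07)&(a<.16)&(abs(b)<.125)&(C[:,2]>.09)&(C[:,2]<.32); P=np.c_[a,b,C[:,2]][m]
    cov=P[(P[:,2]<.22)]
    l=np.polyfit(cov[:,2]-.084,cov[:,0],1); print(k,'cover a at hinge',l,'lean',np.arctan(l[0]),'ang',1.5708+np.arctan(l[0]))
    bar=P[(P[:,2]>.268)&(abs(P[:,1])<.05)]; print('bar',len(bar),np.percentile(bar,[0,10,50,90,100],axis=0).round(4).tolist())
E
```

```text
85 [[0.5741, 0.0742, 0.051], [0.5746, 0.0705, 0.0511], [0.5751, 0.0668, 0.05]]
92 [[0.5679, 0.0734, 0.0513], [0.5684, 0.0697, 0.0518], [0.5689, 0.066, 0.0495]]
100 [[0.5608, 0.0725, 0.0514], [0.5613, 0.0688, 0.0519], [0.5618, 0.065, 0.0486]]
130 [[0.5331, 0.069, 0.0508], [0.5337, 0.0652, 0.0517], [0.5339, 0.0613, 0.0492]]
200 [[0.4638, 0.0603, 0.055], [0.4645, 0.0562, 0.0555], [0.4652, 0.0523, 0.056]]
230 [[0.4296, 0.056, 0.0515], [0.4299, 0.0517, 0.0511], [0.4293, 0.0473, 0.0484]]
240 [[0.4183, 0.0545, 0.0519], [0.4181, 0.0502, 0.0504], [0.4175, 0.0458, 0.048]]
248 [[0.4083, 0.0533, 0.0508], [0.4097, 0.0491, 0.0524], [0.4073, 0.0444, 0.0465]]
rod top 0.0522328542351406
rod top 0.05240392334586441
rod top 0.0525066267558397
rod top 0.05222410016106854
grip 0.05602072537011765
scene6 cover a at hinge [0.18210626 0.07567963] lean 0.18013234555799204 ang 1.750932345557992
bar 108 [[0.1067, -0.0288, 0.2807], [0.1091, -0.0202, 0.2832], [0.1121, 0.0107, 0.2885], [0.1171, 0.0417, 0.2912], [0.1246, 0.0495, 0.2925]]
top6 cover a at hinge [0.18519884 0.07709854] lean 0.1831240230683271 ang 1.753924023068327
bar 137 [[0.1118, -0.0495, 0.2748], [0.113, -0.0394, 0.2853], [0.1179, 0.0001, 0.2893], [0.1227, 0.0387, 0.2926], [0.124, 0.0488, 0.2972]]
```

View pics/w6c.png

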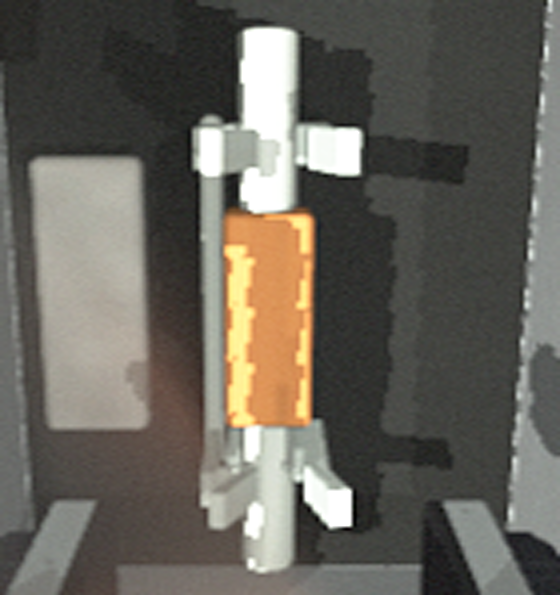

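The burnisher is home and level: rod tops at 0.0522 to 0.0525 m at both ends, with the noses over the rod. The cover angle is about 1.752, so the bar should be at (0.4755, 0.1743, 0.2856). Going above it now.

apply_moves --pt "0.7 0 0 -0.03 0" --pt "0.7 0 0 -0.04 0" --pt "0.7 0 0 -0.03 0" --pt "0.7 0 0 -0.015 0" --pt "0.7 0 -0.03 0 0" --pt "0.7 0 -0.03 0 0" --pt "0.7 0 -0.03 0 0" --pt "0.7 0 -0.027 0 0" --pt "0.7 0 0 0 0" --pt "0.7 0 0 0 0"

```text
t: 9.7
tool_pos: [0.4739, 0.1757, 0.3374]
tcp_rot: [3.134, 0.209, -0.005]
wrist_force: [0.1, 0.6, -0.1]
width: 0.0599
```

```bash
python3 - <<'E'
from h import *
plan(.4755,.1743,.2806,7.34); T,s=T_tool(); print(s['wrist_force'],s['width'],s['joint_pos'].round(2))
f=r.grab_frame('wrist'); save(f,'w7.png'); W=T@f['tool_from_camera'];np.savez('w7.npz',W=W,T=T,**f)
f=r.grab_frame('scene'); np.savez('scene7.npz',**f);cv2.imwrite('pics/s7.png',cv2.resize(cv2.cvtColor(f['img'],4)[40:190,200:340],None,fx=4,fy=4))
E
```

```text
pos [0.4739 0.1757 0.3374] yaw 7.62 tilt [-3.e-03 -4.e-04 -1.e+00] turn 0.28 shift after turn [0.0016 0.0016 0.0567]
[ 0.06450068  0.59908595 -0.10500736] 0.059919091044571104 [-0.04  0.27 -0.48  1.64  0.13  1.27 -1.99]
```

View pics/w7.png

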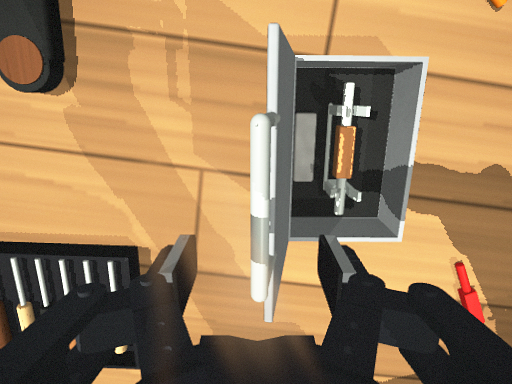

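View pics/s7.png

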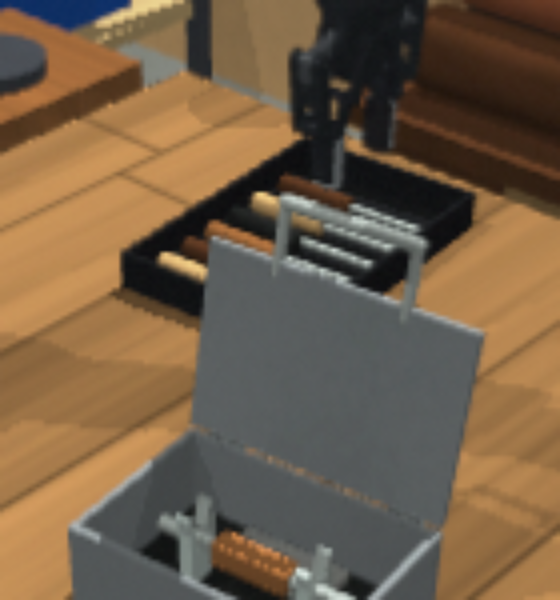

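```bash
python3 - <<'E'
from h import *
f=np.load('w7.npz');P=onplane(f,[(261,116),(259.5,300),(260.5,180)],.287,f['W'])
T=f['T'];print(P, ((P-T[:3,3])@T[:3,:3]).round(4))
E
```

```text
[[0.5359145  0.18388442 0.287     ]
 [0.41623001 0.16850568 0.287     ]
 [0.49911962 0.17914681 0.287     ]] [[ 0.0627  0.0002  0.0502]
 [-0.0579 -0.0005  0.0505]
 [ 0.0256 -0.      0.0503]]
```

apply_moves --pt "0.5 0.001 0.0016 0.015 0.3" --pt "0.5 0 0 0.02 0" --pt "0.5 0 0 0.015 0" --pt "0.5 0 0 0.007 0" --pt "0.5 0 0 0 0" --pt "0.08 0 0 0 0" --pt "0.08 0 0 0 0" --pt "0.08 0 0 0 0" --pt "0.08 0 0 0 0" --pt "0.08 0 0 0 0" --pt "0.08 0 0 0 0" --newtons 20

```text
t: 10.72
tool_pos: [0.4765, 0.1733, 0.2827]
tcp_rot: [-3.135, -0.195, -0.003]
wrist_force: [0.3, 0.1, 6.3]
width: 0.0112
```

```bash
python3 - <<'E'
from h import *
plan(.4755,.1743,.2806,7.34); T,s=T_tool(); print(s['wrist_force'],s['width'])
u=np.array([np.cos(np.radians(7.34)),np.sin(np.radians(7.34))]);n=np.array([-u[1],u[0]]);c=np.array([.4905,.0583])
print('n',(T[:2,3]-c)@n,'u',(T[:2,3]-c)@u)
f=r.grab_frame('wrist'); save(f,'w8.png')
E
```

```text
pos [0.4765 0.1733 0.2827] yaw 7.1 tilt [ 2.e-03  7.e-04 -1.e+00] turn -0.24 shift after turn [-0.0008 -0.0011  0.0021]
[0.33834986 0.07294785 6.25390727] 0.011217608244050463
n 0.11582949862115835 u 0.0007775822105368837
```

View pics/w8.png

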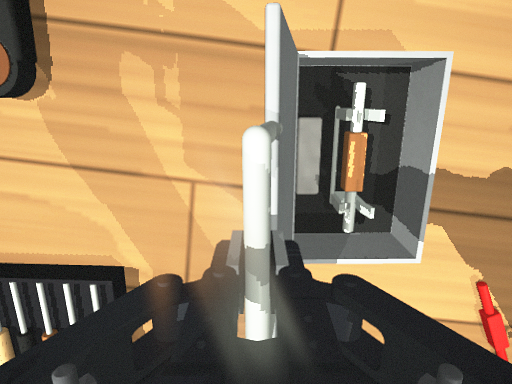

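Bar is gripped. Computing the arc rows.

```bash
python3 - <<'E'
import numpy as np
ph=np.r_[np.radians(np.arange(100.4,-0.1,-4)),0]
n=.080-.205*np.cos(ph);z=.084+.205*np.sin(ph)
for a,dn,dz in zip(np.degrees(ph[1:]),np.diff(n),np.diff(z)): print(round(a,1),round(-dn,4),round(-dz,4))
E
```

```text
96.4 0.0142 -0.0021
92.4 0.0143 -0.0011
88.4 0.0143 -0.0001
84.4 0.0143 0.0009
80.4 0.0142 0.0019
76.4 0.014 0.0029
72.4 0.0138 0.0038
68.4 0.0135 0.0048
64.4 0.0131 0.0057
60.4 0.0127 0.0066
56.4 0.0122 0.0075
52.4 0.0116 0.0083
48.4 0.011 0.0091
44.4 0.0104 0.0099
40.4 0.0096 0.0106
36.4 0.0089 0.0112
32.4 0.0081 0.0118
28.4 0.0072 0.0123
24.4 0.0064 0.0128
20.4 0.0055 0.0132
16.4 0.0045 0.0136
12.4 0.0036 0.0139
8.4 0.0026 0.0141
4.4 0.0016 0.0142
0.4 0.0006 0.0143
0.0 0.0 0.0014
```

apply_moves --pt "0.08 0 0.0071 -0.0012 0" --pt "0.08 0 0.0071 -0.0009 0" --pt "0.08 0 0.0143 -0.0011 0" --pt "0.08 0 0.0143 -0.0001 0" --pt "0.08 0 0.0143 0.0009 0" --pt "0.08 0 0.0142 0.0019 0" --pt "0.08 0 0.014 0.0029 0" --pt "0.08 0 0.0138 0.0038 0" --pt "0.08 0 0.0135 0.0048 0" --pt "0.08 0 0 0 0"

```text
t: 11.6
tool_pos: [0.491, 0.0571, 0.2702]
tcp_rot: [3.134, 0.187, 0.001]
wrist_force: [4.3, -2.4, 2.3]
width: 0.0108
```

```bash
cat >>h.py <<'E'
def arc():
    T,s=T_tool();u=np.array([np.cos(np.radians(7.34)),np.sin(np.radians(7.34))]);n=np.array([-u[1],u[0]]);c=np.array([.4905,.0583])
    a=(T[:2,3]-c)@n; z=T[2,3]+.003
    print('n',a.round(4),'u',((T[:2,3]-c)@u).round(4),'z',z.round(4),'R',np.hypot(.08-a,z-.084).round(4),'ang',np.degrees(np.arctan2(z-.084,.08-a)).round(2),s['wrist_force'].round(1),s['wrist_torque'].round(2),s['width'])
E
python3 -c "
from h import *
arc()
f=r.grab_frame('wrist'); save(f,'w9.png')"
```

```text
n -0.0012 u 0.0003 z 0.2732 R 0.2059 ang 66.77 [ 4.3 -2.4  2.3] [-0.25 -0.83 -0.  ] 0.010813399889613884
```

View pics/w9.png

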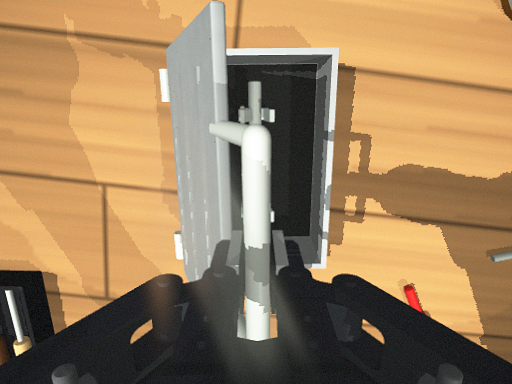

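The cover follows in the grip at about 67° with low forces. Continuing.

apply_moves --pt "0.08 0 0.0066 0.0028 -0.2" --pt "0.08 0 0.0065 0.0029 -0.2" --pt "0.08 0 0.0127 0.0066 0" --pt "0.08 0 0.0122 0.0075 0" --pt "0.08 0 0.0116 0.0083 0" --pt "0.08 0 0.011 0.0091 0" --pt "0.08 0 0.0104 0.0099 0" --pt "0.08 0 0.0096 0.0106 0" --pt "0.08 0 0.0089 0.0112 0" --pt "0.08 0 0 0 0"

```text
t: 12.48
tool_pos: [0.5014, -0.0298, 0.1992]
tcp_rot: [-3.135, -0.202, 0.003]
wrist_force: [4.9, -0.6, -1.1]
width: 0.011
```

```bash
python3 -c "
from h import *
arc()
f=r.grab_frame('wrist'); save(f,'w10.png')"
```

```text
n -0.0888 u -0.0004 z 0.2022 R 0.2061 ang 34.99 [ 4.9 -0.6 -1.1] [-0.1  -1.04 -0.05] 0.01104666164374027
```

View pics/w10.png

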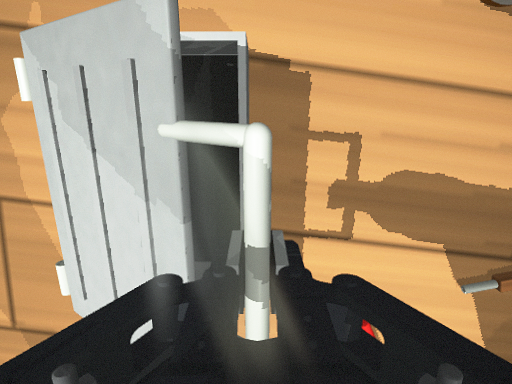

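Now about 35°. I'll slow down for the last part.

apply_moves --pt "0.08 0 0.004 0.0059 0" --pt "0.08 0 0.0041 0.0059 0" --pt "0.08 0 0.0036 0.0062 0" --pt "0.08 0 0.0036 0.0061 0" --pt "0.08 0 0.0032 0.0064 0" --pt "0.08 0 0.0032 0.0064 0" --pt "0.08 0 0.0028 0.0066 0" --pt "0.08 0 0.0027 0.0066 0" --pt "0.08 0 0.0023 0.0068 0" --pt "0.08 0 0.0022 0.0068 0" --pt "0.08 0 0.0018 0.007 0" --pt "0.08 0 0.0018 0.0069 0" --pt "0.08 0 0.0013 0.007 0" --pt "0.08 0 0.0013 0.0071 0" --pt "0.08 0 0.0008 0.0071 0" --pt "0.08 0 0.0008 0.0071 0" --pt "0.08 0 0 0 0" --pt "0.08 0 0 0 0"

```text
t: 14.03
tool_pos: [0.506, -0.0658, 0.0949]
tcp_rot: [-3.134, -0.207, 0.003]
wrist_force: [-0.9, 4.8, -1.9]
width: 0.0114
```

```bash
python3 -c "
from h import *
arc()
f=r.grab_frame('scene');cv2.imwrite('pics/s11.png',cv2.resize(cv2.cvtColor(f['img'],4)[80:230,200:340],None,fx=4,fy=4))"
```

```text
n -0.1251 u -0.0005 z 0.0979 R 0.2055 ang 3.87 [-0.9  4.8 -1.9] [1.2  0.32 0.  ] 0.011409780374024603
```

View pics/s11.png

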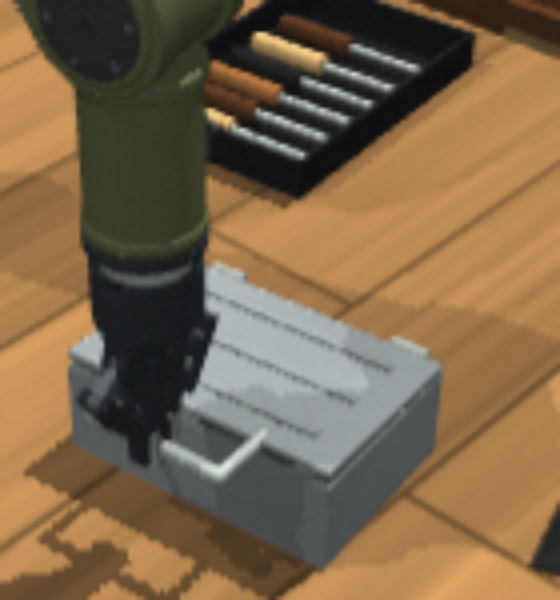

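About 13.5 mm of travel is left at the bar.

apply_moves --pt "0.08 0 0.0002 0.003 0" --pt "0.08 0 0.0001 0.003 0" --pt "0.08 0 0.0001 0.0025 0" --pt "0.08 0 0 0.002 0" --pt "0.08 0 0 0.0015 0" --pt "0.08 0 0 0.001 0" --pt "0.08 0 0 0.001 0" --pt "0.08 0 0 0 0" --pt "0.08 0 0 0 0"

```text
t: 14.83
tool_pos: [0.5067, -0.0661, 0.0835]
tcp_rot: [3.135, 0.207, 0.002]
wrist_force: [-7.0, 6.2, 23.2]
width: 0.0111
```

```bash
python3 -c "
from h import *
arc()"
```

```text
n -0.1254 u 0.0002 z 0.0865 R 0.2054 ang 0.71 [-7.   6.2 23.2] [ 1.36  1.62 -0.05] 0.011132735164423025
```

Contact force has risen to 23 N. I'll check that the cover is really on the rim before letting go.

```bash
python3 - <<'E'
from h import *
arc()
u=np.array([np.cos(np.radians(7.34)),np.sin(np.radians(7.34))]);n=np.array([-u[1],u[0]]);c=np.array([.4905,.0583])
for k in('scene','top'):
    f=r.grab_frame(k);C=cloud(f).reshape(-1,3);a=(C[:,:2]-c)@n;b=(C[:,:2]-c)@u
    m=(a>-.07)&(a<.07)&(abs(b)<.11)&(C[:,2]>.07)&(C[:,2]<.11)
    A=np.c_[a,b,np.ones(len(a))][m]; q=np.linalg.lstsq(A,C[m,2],rcond=None)[0]; print(k,m.sum(),q)
    if k=='scene': cv2.imwrite('pics/s12.png',cv2.resize(cv2.cvtColor(f['img'],4)[130:230,200:330],None,fx=6,fy=6))
E
```

```text
n -0.1254 u 0.0002 z 0.0865 R 0.2054 ang 0.71 [-7.   6.2 23.2] [ 1.36  1.62 -0.05] 0.011132735164423025
scene 1555 [ 0.00015348 -0.00389555  0.08841785]
top 2732 [0.0015505  0.00165688 0.0874884 ]
```

View pics/s12.png

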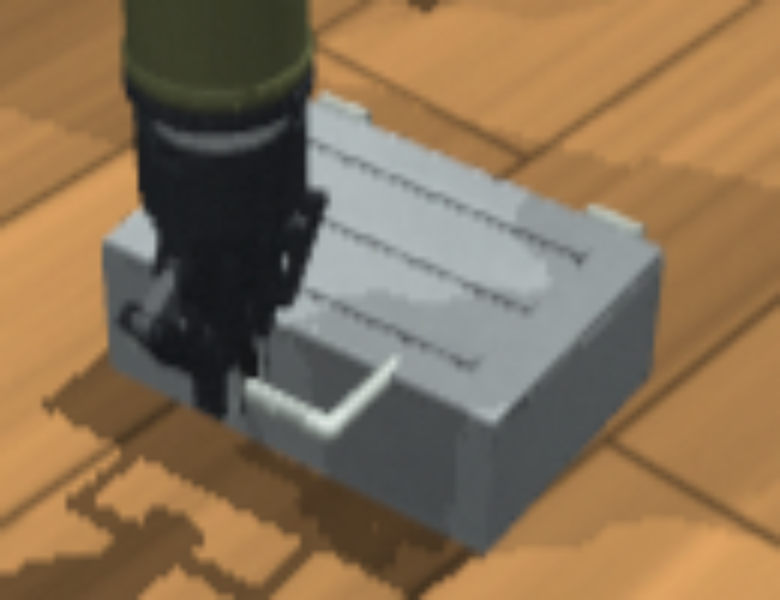

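The cover plane is level at 0.088 m (slope about 0 in both views), so it is shut. Releasing and retreating.

apply_moves --pt "0.08 0 0 -0.0015 0" --pt "0.08 0 0 0 0" --pt "0.4 0 0 0 0" --pt "0.4 0 0 0 0" --pt "0.4 0 0 0 0" --pt "0.4 0 0 0 0" --pt "0.4 0 0 -0.01 0" --pt "0.4 0 0 -0.02 0" --pt "0.4 0 0 -0.03 0" --pt "0.4 0 0 -0.04 0" --pt "0.4 0 0 -0.04 0" --pt "0.4 0 0 -0.03 0" --pt "0.4 0 0 0 0" --pt "0.4 0 0 0 0"

```text
t: 16.1
tool_pos: [0.5075, -0.0673, 0.256]
tcp_rot: [3.134, 0.205, 0.007]
wrist_force: [0.2, -0.0, -0.6]
width: 0.0337
```

```bash
python3 - <<'E'
from h import *
arc()
u=np.array([np.cos(np.radians(7.34)),np.sin(np.radians(7.34))]);n=np.array([-u[1],u[0]]);c=np.array([.4905,.0583])
for k in('scene','top'):
    f=r.grab_frame(k);C=cloud(f).reshape(-1,3);a=(C[:,:2]-c)@n;b=(C[:,:2]-c)@u
    m=(a>-.07)&(a<.07)&(abs(b)<.11)&(C[:,2]>.07)&(C[:,2]<.11)
    A=np.c_[a,b,np.ones(len(a))][m]; q=np.linalg.lstsq(A,C[m,2],rcond=None)[0]; print(k,m.sum(),q); save(f,k+'13.png')
E
```

```text
n -0.1268 u 0.0008 z 0.259 R 0.2709 ang 40.24 [ 0.2 -0.  -0.6] [0.01 0.   0.03] 0.03365719493430692
scene 2100 [-0.00023362 -0.00072642  0.08832795]
top 2732 [-0.00065091 -0.00125693  0.08749212]
```

View pics/scene13.png

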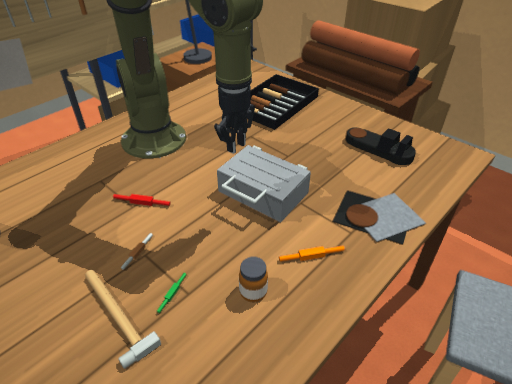

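The case at (263,182) is shut. The jar (253,278), hammer (120,318) and sandal (380,145) are where they were, and the gripper is clear. Handing in.

```bash
python3 -c "
from h import *
print(r.close_job())"
```

```text
the job is handed in; nothing more can be done
None
```

The burnisher is in its case and the cover is shut. I handed the job in at about 16 s of the 58 s allowed.

- **Burnisher:** I took the larger wood-and-steel one and pressed it level into both forks until it bottomed. After release the rod tops measured 0.0522 to 0.0525 m at both ends (nominal 0.053), with the jaw noses over the rod.
- **Cover:** I brought it down gripped by its bar the whole way. After release its top is level at about 0.088 m in both the scene and top views, which is fully shut.
- **Bystanders:** The jar, hammer and sandal look unmoved in the last picture, and the gripper ended clear of everything.

**Checks that disagreed or ran high:**
- The wrist camera looked about 2 mm off sideways compared with the tool pose, so I allowed for it.
- The last push on the burnisher reached 51 N at the wrist. That went through the gripped burnisher and was well under the 120 N limit.
- Closing the cover reached 23 N on the rim.

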